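# Hold the steel square home in the corner of the microscope stage

## Robot

A 7-joint arm with a two-finger parallel gripper is mounted at the origin on the work surface. World frame = base frame: x ahead of the robot, y to its left, z up, the work surface at z = 0. Lengths are in mm, angles in rad, forces in N, time in s.
With the tool pointing down it reaches from about 425 to 875 mm from the base axis. Payload 8.4 kg.
Tool frame: the origin (TCP) lies midway between the tips of the shut fingers; the grasp point (between the pads) lies behind it (grip_point_offset is the z of the grasp point in the tool frame, in mm); z points along the fingers, y is the line along which they close (so a half turn about z gives the same grasp; the last joint's range is limited). The gripper opens to 85 mm and grips with 20 to 120 N. Pads are 22 mm wide; open, the fingers measure 114 mm over their backs; the gripper's body (76 mm by 85 mm) begins 54 mm behind the grasp point. The pads swing forward as they close: fully open they stand 13 mm farther back than shut.
Start: joints at [-1.39, 0.333, 0.04, 1.465, -0.013, 1.343, -0.059], TCP at [179.508, 624.693, 231.308] pointing down, gripper open.
Joint ranges: [-2.58, 2.58], [-0.38, 2.09], [-1.3, 1.39], [0.25, 2.4], [-1.5, 4.64], [0.08, 2.09], [-2.65, 2.65]. Speed limits (rad/s): [2.22, 2.22, 2.79, 2.79, 3.14, 3.14, 3.14].

## Interface

Orientations are given as a rotation vector (axis times angle).
In Python, from cell import * gives the robot as it stands. The module is installed in compiled form; this text tells all that it offers.
- The arm moves only by the tool servo_tool, never from a script. Its argument "plan" is a list of rows, each a list of 6 numbers: the shift along the tool's x, y, z as a fraction of full scale, then the turn, a rotation vector about the tool's x, y, z as a fraction of full scale. In form: [[dx, dy, dz, ax, ay, az], ...]. A call has 1 to 5 rows; each row shifts and turns the commanded pose from where the row before left it, along the tool's axes as they then stand; what a row does not reach is not made up. Full scale, the value 1, is 25 mm for a shift and 1.5 rad for a turn. A row lasts 1/12 s, in which the tool goes at most 41.7 mm and 7.16 degrees, less where a joint would pass 70% of its speed; a pose out of reach is approached as far as the arm can. A call with a number of a shift or a turn outside -1 to 1 is refused whole. A call with a gripper value outside its range is refused whole. "claw" is the gripper command: -1 is fully open, 1 is shut, values between are in proportion, set as the call begins (left out, the last holds). The fingers move at their own pace and stop on an object; the grip force is fixed at half the most. Time passes only in rows, so rows that do not move let the fingers close. It gives the time, the measured TCP pose, the force, the opening and the grip force at its end, in the units of the state.
- get_obs(): the state, without advancing time (a new reading comes with each control period).
- camera(name): name is "scene" or "top" or "wrist"; returns a dict with "pixels" (480x640x3 uint8, red, green, blue), "camera_matrix" (3x3 intrinsics, pixels), "k1" (the pictures are not rectified: a ray, as slopes to the right and down, at radius r is drawn at 1 + k1 r^2 times it, then the intrinsics apply), "view" (4x4, takes a point from world to camera coordinates); the wrist camera has in their place "tool_from_camera" (4x4, takes a point from camera to tool coordinates, whose origin is the TCP and whose axes are the flange's). Camera axes: x right, y up, looking along -z (the intrinsics and any distortion apply to the point x, -y, -z); pixel columns grow to the right and rows downward; lengths in mm; the calibration is good to about 2 mm. A picture is of the moment at which its call begins: read the wrist's pose just before it. There is no depth.
- job_done(): hands the job in; it is judged then, once.
The state is a dict: "time": time; "qpos": joint angles; "dq": joint speeds; "joint_efforts": joint torques, N m; "position": TCP position; "orientation": TCP orientation; "ft_force": force on the tool from outside, world axes, zero at the start; "ft_torque": the same for the moment, N m; "opening": opening from 0.0 (shut) to 1.0 (fully open); "grasp_force": force on a finger pad.
Only numpy, scipy, OpenCV 4.12 (cv2) and the standard library are available. Lean on these libraries where they do the work, as an engineer would, in place of code of your own. Each camera call takes 0.05 s, during which the arm holds its last target. There are 200 camera calls.

## Task

Check the corner of the black microscope stage: pick up the steel square by its red grip, lay it flat on the stage plate and press it into the corner between the two aluminium fences, without ramming it, until both its outer edges lie against the fences. Finish while still gripping the square and pushing it against both fences, so that the check picture can be taken. Leave everything else where it is.

Things in the scene. Friction and masses are not known exactly. Their poses are not given: they have to be found in the camera images.
- square: Loose flat steel L, about 0.3 kg, 8 mm thick, on the bench. Outer edges meet at (+44, +30) mm; from there the long arm runs 130 mm to -x, the short arm 100 mm to -y, both 28 mm wide. In the inner angle stands the red grip: an upright block 50 (x) x 20 (y) mm, its top 45 mm above the underside. Origin: on the underside, below the grip's middle; z up.
- square_grip (a point): middle of the red grip of the square, 34 mm above the square's underside
- square_corner (a point): outer corner of the square, on its underside, 44 mm along x and 30 mm along y from the square's origin
- stage: Black stage plate fixed to the bench, 190 (x) x 160 (y) mm, top 14 mm above the bench; a knob sticks out 30 mm from its -y side. Two aluminium fences stand 9 mm above the plate along its +x and +y edges. Origin: on the bench below the plate's middle; z up. With the square home in the corner, the square's x and y axes point the same way as the stage's.
- end_fence: Fence on the +x edge of the stage: inner face looks to the stage's -x, 70 mm along x from the stage's origin, from y = -80 to +60 mm; 14 mm thick, top 23 mm above the bench. Rigid, fixed to the stage; same origin and axes as the stage.
- side_fence: Fence on the +y edge of the stage: inner face looks to the stage's -y, 60 mm along y from the stage's origin, from x = -80 to +70 mm; 14 mm thick, top 23 mm above the bench. Rigid, fixed to the stage; same origin and axes as the stage.
- stage_corner (a point): inner corner between the two fences, on the top face of the plate (70 mm along x, 60 mm along y, 14 mm up from the stage's origin)
- objective: microscope objective with a yellow ring standing on the stage plate, 28 mm across, 42 mm high; leave alone
- objective_spare: spare microscope objective with a red ring standing on the bench, 28 mm across, 42 mm high; leave alone
- oil_bottle: small amber bottle of immersion oil standing on the bench, 32 mm across, 75 mm high; leave alone
- petri_dish: clear closed petri dish with a green sample, 93 mm across, 15 mm high; leave alone
- slide_box: closed blue and white slide box, 86 x 101 x 34 mm; leave alone
- screwdriver: screwdriver lying on the bench, 150 mm long; leave alone
- slip_tin: small aluminium tin of cover slips, 50 x 50 x 22 mm; leave alone
Things that resemble listed ones, but are neither listed nor needed, are in the scene too. Leave any orange or purple look-alike of the square alone.

How it is judged (in metres and radians):
On the way:
1. the square is picked up, clear of the bench, by the fingers (height (world z) of square above 0.025 m and contact force between square and the fingers above 2 N), for 0.1 s.
At the end, for the whole second after the job is handed in: The fingers still grip the square, at rest and flat on the plate (under 3 mm above it, tilt under 0.04 rad), outer corner within 3 mm of the fences' corner, arms within 0.026 rad of the fences, pressing on each fence with 1.5 to 40 N (contact force between square and end_fence between 1.5 and 40 N and contact force between square and side_fence between 1.5 and 40 N and contact force between square and the fingers above 2 N and horizontal distance between square_corner and stage_corner below 0.003 m and angle between the x axis of square and the x axis of stage, either way round below 0.026 rad and z of square_corner in the frame of stage_corner below 0.003 m and angle between square's own z axis and vertical below 0.04 rad and linear speed of square below 0.01 m/s); the arm keeps its last pose, push and grip.
It fails at once if the square is rammed into a fence (more than 60 N) (contact force between square and end_fence above 60 N or contact force between square and side_fence above 60 N).
It fails at once if a bystander is moved by more than 20 mm (distance of any of objective, objective_spare, oil_bottle, petri_dish, slide_box, screwdriver, slip_tin from where it was at the start of the episode above 0.02 m).
It also fails if it takes over 51 s, if anything falls off the work surface, if the arm or the gripper's body presses on something with over 40 N, if the wrist force passes 120 N, or if a joint passes its speed limit or range.

## Working session

There is one attempt and no reset: what is moved stays moved. The work goes in short steps, Python scripts to look and compute and a tool call to move; the robot and the scene stay as the last step left them, time stands still between calls to the robot, and variables do not carry over. Pictures are saved under pics/ and viewed, at most 10 in all, crops included, and the job is handed in when it is done.

Besides the shell and the picture viewer there is one more tool, called after "Emit:" in YAML: its name, and indented under it one key for each argument. servo_tool: Moves the arm, as the interface text tells. Shift numbers are shares of 25 mm and turn numbers shares of 1.5 rad, none past 1 either way. Its arguments: {"type":"object","properties":{"plan":{"type":"array","items":{"type":"array","items":{"type":"number"}}},"claw":{"type":"number"}},"required":["plan"]}

```bash
mkdir -p pics
python3 - <<'E'
from cell import *
import cv2,pickle
o=get_obs();print(o)
D={}
for n in("scene","top"):
    c=camera(n);D[n]=c;cv2.imwrite(f"pics/{n}0.png",c["pixels"][:,:,::-1]);print(n,c["camera_matrix"],c["k1"],c["view"])
pickle.dump(D,open("d0.pkl","wb"))
E
```

```text
{'time': 0.0, 'qpos': array([-1.39021349,  0.33390414,  0.03987478,  1.46627232, -0.01343843,
        1.34325292, -0.05849342]), 'dq': array([-0.00076484,  0.00077745, -0.00074452,  0.00098651,  0.00023113,
        0.000749  ,  0.00120407]), 'joint_efforts': array([-7.61252522e-04, -6.58545828e+01,  1.36497304e+00, -4.05571568e+01,
        1.66994787e-02,  1.25715285e-02, -3.74126927e-06]), 'position': array([179.38811197, 624.29751126, 230.42509798]), 'orientation': array([-4.38060398e-01, -3.11074930e+00,  2.45611411e-03]), 'ft_force': array([-0.28585963, -0.83780182, -0.31051453]), 'ft_torque': array([ 0.02142168,  0.030107  , -0.02877115]), 'grasp_force': 0.0, 'opening': 0.9988459752535711}
scene [[479.65674846   0.         320.80965062]
 [  0.         479.65674846 235.41340407]
 [  0.           0.           1.        ]] 0.03979263261875763 [[-1.61700409e-01  9.86814960e-01  7.01518908e-03  9.12516589e+01]
 [-8.22004106e-01 -1.38620982e-01  5.52352671e-01  4.07649538e+02]
 [ 5.46042331e-01  8.35491388e-02  8.33581018e-01 -1.48308623e+03]
 [ 0.00000000e+00  0.00000000e+00  0.00000000e+00  1.00000000e+00]]
top [[483.50658699   0.         310.35679331]
 [  0.         483.50658699 251.34159778]
 [  0.           0.           1.        ]] 0.011590236326358083 [[ 1.48992311e-02 -9.99885365e-01  2.69620750e-03 -3.29258399e+01]
 [ 9.89981393e-01  1.51302028e-02  1.40384896e-01 -5.52085380e+02]
 [-1.40409598e-01  5.77568239e-04  9.90093335e-01 -1.38900830e+03]
 [ 0.00000000e+00  0.00000000e+00  0.00000000e+00  1.00000000e+00]]
```

View pics/scene0.png

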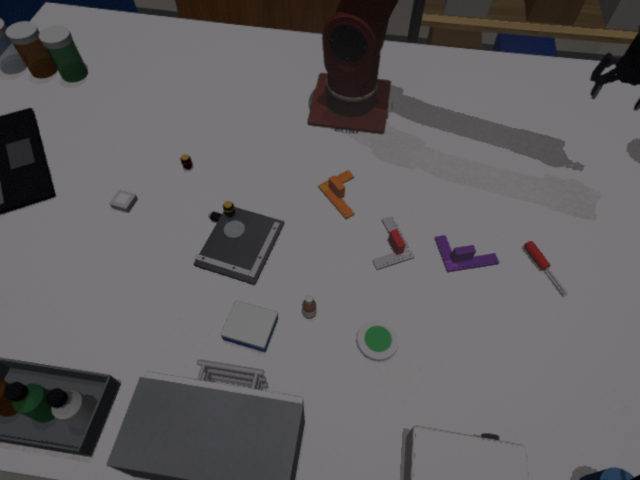

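View pics/top0.png

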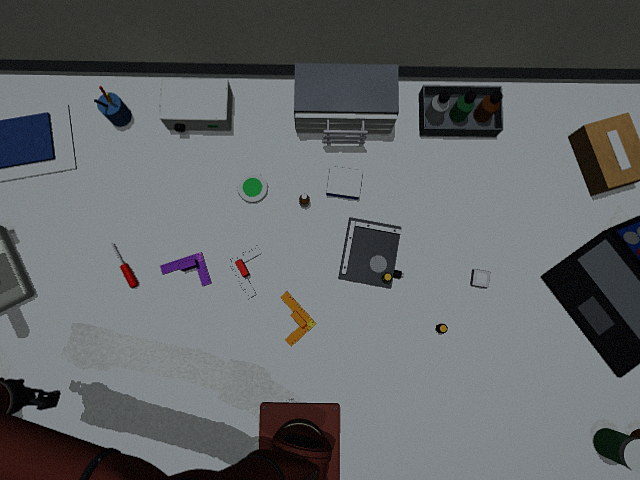

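Candidates: the steel L with the red grip at scene (397,241) / top (243,268) matches the description. The orange L at scene (337,187) / top (300,318) and the purple L at scene (463,254) / top (190,265) are look-alikes. The stage is at scene (240,243) / top (370,253), with fences on the top image's left and upper sides and the knob at top right (398,274). I'll check this in a close crop.

```bash
cat > h.py <<'E'
import numpy as np,cv2
from scipy.optimize import least_squares
from scipy.spatial.transform import Rotation as R
def proj(c,P,view=None):
    V=c["view"] if view is None else view
    p=np.atleast_2d(P)@V[:3,:3].T+V[:3,3]
    s=np.c_[p[:,0],-p[:,1]]/-p[:,2:]
    s=s*(1+c["k1"]*(s**2).sum(1,keepdims=True))
    K=c["camera_matrix"];return s@K[:2,:2].T+K[:2,2]
def tri(cs,uvs,z=None):
    f=lambda X:np.concatenate([(proj(c,X if z is None else [*X,z])[0]-uv) for c,uv in zip(cs,uvs)])
    r=least_squares(f,[600,0,20] if z is None else [600,0]);return r.x,np.sqrt((r.fun**2).mean())
def wristcam(c,o):
    T=np.eye(4);T[:3,:3]=R.from_rotvec(o["orientation"]).as_matrix();T[:3,3]=o["position"]
    c["view"]=np.linalg.inv(T@c["tool_from_camera"]);return c
def red(c,box):
    x0,y0,x1,y1=box;h=cv2.cvtColor(c["pixels"],cv2.COLOR_RGB2HSV)
    m=((h[...,0]<8)|(h[...,0]>172))&(h[...,1]>150)&(h[...,2]>60)
    k=np.zeros_like(m);k[y0:y1,x0:x1]=m[y0:y1,x0:x1];return k
# geometry in body frames (z top)
def place(x,y,th,P):
    P=np.atleast_2d(np.asarray(P,float));c,s=np.cos(th),np.sin(th)
    return np.c_[x+c*P[:,0]-s*P[:,1],y+s*P[:,0]+c*P[:,1],P[:,2]]
E
python3 - <<'E'
from h import *;import pickle
D=pickle.load(open("d0.pkl","rb"));t,s=D["top"],D["scene"]
def crop(c,x,y,w,h,S):return cv2.resize(c["pixels"][y:y+h,x:x+w],None,fx=S,fy=S,interpolation=2)
a=np.hstack([crop(t,220,235,70,70,5),crop(t,330,205,85,70,5)])[:, :775]
b=np.hstack([crop(s,362,205,62,75,4),crop(s,190,190,100,95,4)[:300]]) if 0 else np.hstack([crop(s,365,208,60,70,4)[:248],crop(s,190,205,100,70,4)[:248]])
b=np.pad(b,((0,0),(0,775-b.shape[1]),(0,0)))
cv2.imwrite("pics/crop1.png",np.vstack([a,b])[:,:,::-1])
m=[np.argwhere(red(t,(230,250,260,290)))[:,::-1].mean(0),np.argwhere(red(s,(380,220,415,260)))[:,::-1].mean(0)]
print(m,tri([t,s],m))
E
```

```text
[array([241.31730769, 267.25      ]), array([397.06779661, 237.94915254])] (array([501.91805998, 176.45578604,  42.11841797]), np.float64(0.13454430305594275))
```

View pics/crop1.png

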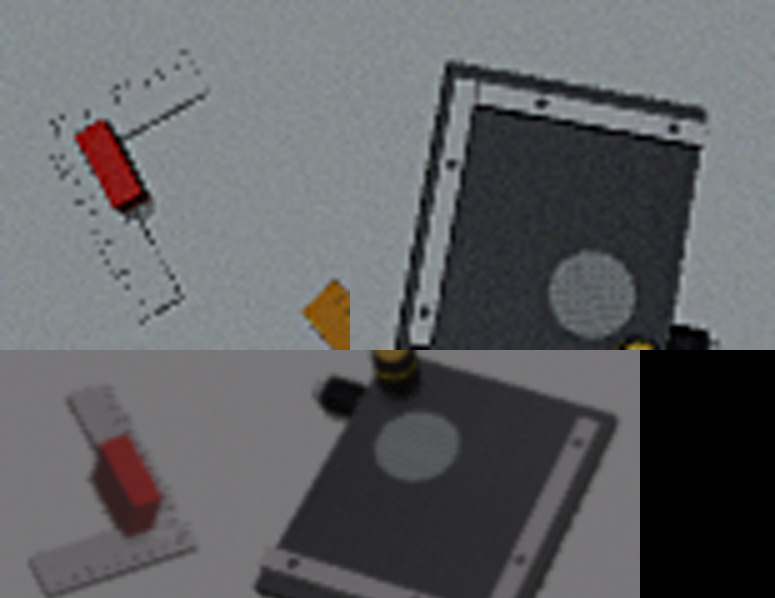

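The close crop confirms steel arms with a red grip: outer corner at about top (231,259), long-arm end at about (248,299). The stage fences' inner corner is at about top (355,226). Next I'll get coarse poses.

Run:
```python
from h import *;import pickle,cell
print([n for n in dir(cell) if not n.startswith('__')])
print({n:getattr(cell,n) for n in dir(cell) if 'grip' in n.lower()})
D=pickle.load(open("d0.pkl","rb"));t,s=D["top"],D["scene"]
T=lambda u,v:(220+u/5,235+v/5); S=lambda u,v:(330+(u-350)/5,205+v/5)
A=lambda u,v:(365+u/4,208+(v-350)/4); B=lambda u,v:(190+(u-240)/4,205+(v-350)/4)
print("sq corner",tri([t,s],[T(52,120),A(195,547)]),"long end",tri([t],[T(143,322)],8)[0],"short end",tri([t],[T(188,50)],8)[0])
print("stage inner fence top corner",tri([t],[S(476,106)],23)[0])
print("outer corner",tri([t],[S(450,63)],14)[0],"+x-y corner",tri([t],[S(706,110)],14)[0],"-x+y",tri([t],[(340,278)],14)[0])
```

```text
['IKError', 'camera', 'get_obs', 'grip_point_offset', 'job_done']
{'grip_point_offset': -18.700000000000003}
sq corner (array([529.65875485, 220.08026125,   9.37533757]), np.float64(1.0036876385841853)) long end [409.75336713 156.90199125] short end [573.83418154 135.1159331 ]
stage inner fence top corner [ 633.25795787 -158.39694303]
outer corner [ 661.35275346 -143.40494835] +x-y corner [ 634.6879771  -298.48965048] -x+y [ 477.11750046 -114.20537719]
```

Emit:
servo_tool:
  plan:
    - [-0.964, -0.76, 0, 0, 0, 0]
    - [-0.964, -0.76, 0, 0, 0, 0]
    - [-0.964, -0.76, 0, 0, 0, 0]
    - [-0.964, -0.76, 0, 0, 0, 0]
    - [-0.964, -0.76, 0, 0, 0, 0]
  claw: -1

```text
time: 0.52
position: [269.7, 498.6, 230.9]
orientation: [-0.438, -3.111, 0.001]
ft_force: [0.5, -0.2, 0.6]
opening: 1.001
grasp_force: 0.0
```

Emit:
servo_tool:
  plan:
    - [-0.964, -0.76, 0, 0, 0, 0]
    - [-0.964, -0.76, 0, 0, 0, 0]
    - [-0.964, -0.76, 0, 0, 0, 0]
    - [-0.964, -0.76, 0, 0, 0, 0]
    - [-0.964, -0.76, 0, 0, 0, 0]

```text
time: 0.93
position: [359.2, 374.0, 231.1]
orientation: [-0.438, -3.111, 0.0]
ft_force: [0.1, -0.1, -0.0]
opening: 1.003
grasp_force: 0.0
```

Emit:
servo_tool:
  plan:
    - [-0.964, -0.76, 0, 0, 0, 0]
    - [-0.964, -0.76, 0, 0, 0, 0]
    - [-0.964, -0.76, 0, 0, 0, 0]
    - [-0.964, -0.76, 0, 0, 0, 0]
    - [-0.964, -0.76, 0, 0, 0, 0]

```text
time: 1.35
position: [448.7, 249.4, 231.1]
orientation: [-0.438, -3.111, 0.0]
ft_force: [0.7, 0.1, 0.4]
opening: 0.999
grasp_force: 0.0
```

Emit:
servo_tool:
  plan:
    - [-0.964, -0.76, 0, 0, 0, 0]
    - [-0.964, -0.76, 0, 0, 0, 0]
    - [-0.964, -0.76, 0, 0, 0, 0]
    - [0, 0, 0, 0, 0, -0.0723]
    - [0, 0, 0, 0, 0, -0.0723]

```text
time: 1.77
position: [502.9, 173.9, 231.0]
orientation: [-0.098, -3.14, 0.001]
ft_force: [0.1, 0.3, 0.3]
opening: 1.005
grasp_force: 0.0
```

Emit:
servo_tool:
  plan:
    - [0, 0, 0, 0, 0, -0.0723]
    - [0, 0, 0, 0, 0, -0.0723]
    - [0, 0, 0, 0, 0, -0.0723]
    - [0, 0, 0, 0, 0, -0.0723]
    - [0, 0, 0, 0, 0, -0.0723]

```text
time: 2.18
position: [501.7, 176.1, 230.9]
orientation: [0.754, -3.049, 0.0]
ft_force: [0.3, 0.8, -0.5]
opening: 1.0
grasp_force: 0.0
```

Run:
```python
from cell import *
from h import *;import pickle
o=get_obs();c=wristcam(camera("wrist"),o);pickle.dump(c,open("w1.pkl","wb"))
print(o["position"],o["orientation"],c["tool_from_camera"],c["k1"])
im=c["pixels"].copy()
L=[[44,30,0],[-86,30,0],[-86,2,0],[16,2,0],[16,-70,0],[44,-70,0]]
th=.483;L=np.array(L,float);L[:,2]=8
G=np.array([[25,10,45],[-25,10,45],[-25,-10,45],[25,-10,45]])
for P in(L,G):
    cv2.polylines(im,[np.round(proj(c,place(502,176.4,th,P))).astype(int)],True,(0,255,0),1)
cv2.imwrite("pics/w1.png",im[:,:,::-1])
```

```text
[501.72163698 176.06009164 230.94878156] [ 7.53685062e-01 -3.04906163e+00  3.87187703e-04] [[ 6.48761030e-04  9.50214496e-01  3.11595876e-01  8.07239172e+01]
 [ 9.99999162e-01 -2.67474340e-04 -1.26639189e-03 -6.82132965e-01]
 [-1.12000003e-03  3.11596437e-01 -9.50213874e-01 -1.43567916e+02]
 [ 0.00000000e+00  0.00000000e+00  0.00000000e+00  1.00000000e+00]] -0.03764365331779523
```

View pics/w1.png

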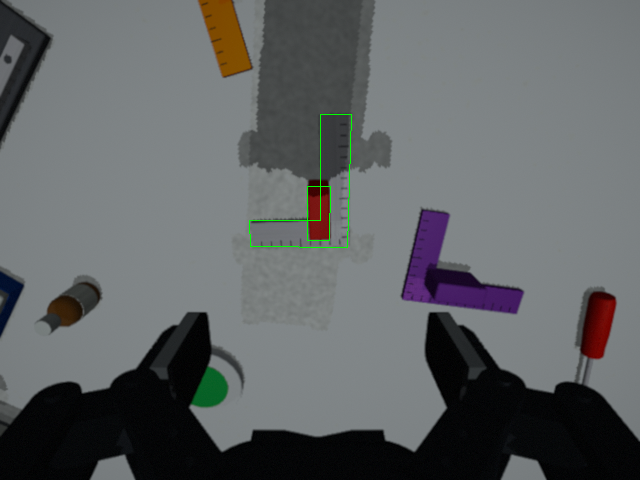

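The wrist overlay matches: the steel L is at (250..352, 115..246), the red grip at (319,213), and yaw agrees within about a degree. The purple L at (440,270) and the orange L at (227,35) are clear of the reach. I'll descend and grip.

Emit:
servo_tool:
  plan:
    - [0, 0, 0.96, 0, 0, 0]
    - [0, 0, 0.96, 0, 0, 0]
    - [0, 0, 0.96, 0, 0, 0]
    - [0, 0, 0.96, 0, 0, 0]
    - [0, 0, 0.96, 0, 0, 0]

```text
time: 2.65
position: [501.7, 176.1, 110.1]
orientation: [0.741, -3.053, 0.0]
ft_force: [0.0, -0.3, 0.5]
opening: 1.001
grasp_force: 0.0
```

Emit:
servo_tool:
  plan:
    - [0, 0, 0.96, 0, 0, 0]
    - [0, 0, 0.96, 0, 0, 0]
    - [0, 0, 0.96, 0, 0, 0]
    - [0, 0, 0.72, 0, 0, 0]
    - [0, 0, 0, 0, 0, 0]

```text
time: 3.07
position: [499.3, 175.1, 17.7]
orientation: [0.741, -3.047, 0.003]
ft_force: [-0.5, -0.4, -0.5]
opening: 0.999
grasp_force: 0.0
```

Emit:
servo_tool:
  plan:
    - [0, 0, 0, 0, 0, 0]
    - [0, 0, 0, 0, 0, 0]
    - [0, 0, 0, 0, 0, 0]
    - [0, 0, 0, 0, 0, 0]
    - [0, 0, 0, 0, 0, 0]
  claw: 1

```text
time: 3.48
position: [502.6, 176.5, 22.3]
orientation: [-0.745, 3.05, 0.001]
ft_force: [0.1, 0.2, 0.4]
opening: 0.297
grasp_force: 0.0
```

Emit:
servo_tool:
  plan:
    - [0, 0, 0, 0, 0, 0]
    - [0, 0, 0, 0, 0, 0]
    - [0, 0, 0, 0, 0, 0]
    - [0, 0, 0, 0, 0, 0]
    - [0, 0, 0, 0, 0, 0]

```text
time: 3.9
position: [502.7, 176.6, 22.4]
orientation: [-0.745, 3.05, 0.001]
ft_force: [-1.0, -0.5, 6.7]
opening: 0.221
grasp_force: 60.3
```

Gripped, but about 6 mm high. I'll open, lower and re-grip.

Emit:
servo_tool:
  plan:
    - [0, 0, 0, 0, 0, 0]
    - [0, 0, 0, 0, 0, 0]
    - [0, 0, 0.13, 0, 0, 0]
    - [0, 0, 0.13, 0, 0, 0]
    - [0, 0, 0, 0, 0, 0]
  claw: 0.1

```text
time: 4.32
position: [501.4, 176.0, 13.9]
orientation: [0.746, -3.051, 0.001]
ft_force: [-0.7, 0.7, -0.1]
opening: 0.45
grasp_force: 0.0
```

Emit:
servo_tool:
  plan:
    - [0, 0, 0, 0, 0, 0]
    - [0, 0, 0, 0, 0, 0]
    - [0, 0, 0, 0, 0, 0]
    - [0, 0, 0, 0, 0, 0]
    - [0, 0, 0, 0, 0, 0]
  claw: 1

```text
time: 4.73
position: [501.9, 176.1, 14.7]
orientation: [0.746, -3.052, 0.0]
ft_force: [-0.4, 0.4, -2.0]
opening: 0.224
grasp_force: 59.1
```

Emit:
servo_tool:
  plan:
    - [0, 0, 0, 0, 0, 0]
    - [0, 0, 0, 0, 0, 0]
    - [0, 0, -0.3, 0, 0, 0]
    - [0, 0, -0.6, 0, 0, 0]
    - [0, 0, -0.6, 0, 0, 0]

```text
time: 5.15
position: [501.3, 175.7, 52.6]
orientation: [0.745, -3.05, 0.001]
ft_force: [0.8, -0.6, -3.2]
opening: 0.223
grasp_force: 58.7
```

Emit:
servo_tool:
  plan:
    - [0, 0, -0.6, 0, 0, 0]
    - [0, 0, -0.6, 0, 0, 0]
    - [0, 0, -0.3, 0, 0, 0]
    - [0, 0, 0, 0, 0, 0]
    - [0, 0, 0, 0, 0, 0]

```text
time: 5.57
position: [501.9, 176.2, 89.8]
orientation: [-0.746, 3.051, 0.0]
ft_force: [0.3, 0.7, -2.7]
opening: 0.226
grasp_force: 58.8
```

Lifted: the square's weight shows on ft and it is held with 59 N. I'll raise, turn toward the stage yaw and travel to a viewing pose.

Emit:
servo_tool:
  plan:
    - [0, 0, -0.9, 0, 0, 0.072]
    - [0, 0, -0.9, 0, 0, 0.072]
    - [0, 0, -0.9, 0, 0, 0.072]
    - [0, 0, -0.9, 0, 0, 0.072]
    - [0, 0, -0.9, 0, 0, 0.072]

```text
time: 5.98
position: [501.2, 175.9, 202.0]
orientation: [-0.104, -3.138, 0.002]
ft_force: [-0.9, 0.5, -2.5]
opening: 0.225
grasp_force: 59.5
```

Emit:
servo_tool:
  plan:
    - [0, 0, -0.9, 0, 0, 0.072]
    - [-0.3, -0.49, 0, 0, 0, 0]
    - [-0.62, -0.98, 0, 0, 0, 0]
    - [-0.62, -0.98, 0, 0, 0, 0]
    - [-0.62, -0.98, 0, 0, 0, 0]

```text
time: 6.4
position: [540.5, 81.7, 223.7]
orientation: [-0.263, -3.129, 0.001]
ft_force: [0.3, -0.3, -4.0]
opening: 0.223
grasp_force: 59.4
```

Emit:
servo_tool:
  plan:
    - [-0.62, -0.98, 0, 0, 0, 0]
    - [-0.62, -0.98, 0, 0, 0, 0]
    - [-0.62, -0.98, 0, 0, 0, 0]
    - [-0.62, -0.98, 0, 0, 0, 0]
    - [-0.62, -0.98, 0, 0, 0, 0]

```text
time: 6.82
position: [596.5, -52.4, 223.4]
orientation: [-0.264, -3.129, 0.001]
ft_force: [0.4, -0.9, -2.4]
opening: 0.223
grasp_force: 59.4
```

Emit:
servo_tool:
  plan:
    - [-0.62, -0.98, 0, 0, 0, 0]
    - [-0.62, -0.98, 0, 0, 0, 0]
    - [-0.62, -0.98, 0, 0, 0, 0]
    - [-0.62, -0.98, 0, 0, 0, 0]
    - [-0.62, -0.98, 0, 0, 0, 0]

```text
time: 7.23
position: [652.4, -185.9, 223.0]
orientation: [-0.264, -3.128, -0.0]
ft_force: [1.6, -0.3, -2.6]
opening: 0.228
grasp_force: 59.4
```

Emit:
servo_tool:
  plan:
    - [-0.62, -0.98, 0, 0, 0, 0]
    - [-0.3, -0.49, 0, 0, 0, 0]
    - [0, 0, 0, 0, 0, 0]
    - [0, 0, 0, 0, 0, 0]

```text
time: 7.57
position: [668.3, -226.0, 222.8]
orientation: [-0.267, -3.127, 0.001]
ft_force: [0.5, 0.4, -3.4]
opening: 0.223
grasp_force: 59.4
```

```bash
cat > view.py <<'E'
import sys
from cell import *
from h import *;import pickle
n=sys.argv[1]
o=get_obs();c=wristcam(camera("wrist"),o);t=camera("top");s=camera("scene");pickle.dump((o,c,t,s),open(n+".pkl","wb"))
print(o["time"],o["position"],o["orientation"],o["ft_force"],o["qpos"].round(2))
cv2.imwrite(f"pics/{n}.png",c["pixels"][:,:,::-1])
E
python3 view.py w2
```

```text
7.5667 [ 668.27749724 -226.02293645  222.7984158 ] [-2.67420671e-01 -3.12726454e+00  5.96917084e-04] [ 0.510803    0.35588523 -3.41892144] [-0.18  0.52  0.67  1.34 -0.32  1.39  1.88]
```

View pics/w2.png

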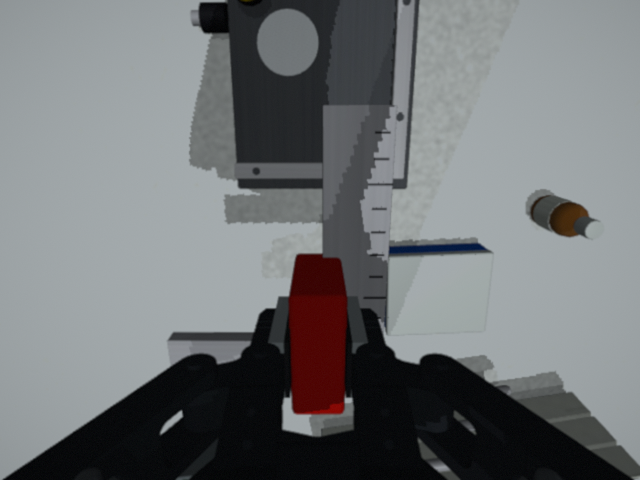

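The wrist view shows the plate's +x end at row 187, its outer corners at (239,187) and (406,187), the end fence at rows 163–178 and the side fence at columns 395–410. The square is in hand, with its long-arm end at (323..396,105) and its short-arm end at (168,340). I'll fit both poses by edge search.

```bash
cat > fit.py <<'E'
from h import *
import pickle
from scipy.ndimage import map_coordinates,gaussian_filter
def edgefit(c,toW,segs,p0,win=7,n=25,it=4):
    g=gaussian_filter(cv2.cvtColor(c["pixels"],cv2.COLOR_RGB2GRAY).astype(float),.8);p=np.array(p0,float)
    for k in range(it):
        w=win if k<2 else 3
        obs=[]
        for a,b in segs:
            P=np.linspace(a,b,n)[1:-1];q=proj(c,toW(p,P))
            d=q[-1]-q[0];nn=np.array([-d[1],d[0]])/np.linalg.norm(d)
            t=np.arange(-w,w+.01,.25)
            xy=q[:,None]+t[None,:,None]*nn
            v=map_coordinates(g,[xy[...,1],xy[...,0]],order=1,mode='nearest')
            gr=np.abs(np.gradient(v,axis=1));i=gr.argmax(1)
            ok=(gr.max(1)>1.5)&(q[:,0]>5)&(q[:,0]<635)&(q[:,1]>5)&(q[:,1]<475)
            obs.append((P[ok],nn,(xy[np.arange(len(i)),i]@nn)[ok]))
        f=lambda p:np.concatenate([proj(c,toW(p,P))@nn-o for P,nn,o in obs])
        r=least_squares(f,p,loss="soft_l1",f_scale=.7,x_scale=[1,1,.01]);p=r.x
    return p,[float(np.abs(proj(c,toW(p,P))@nn-o).mean().round(2)) if len(P) else None for P,nn,o in obs]
def draw(im,c,W,segs,col):
    for a,b in segs:
        q=proj(c,W(np.array([a,b])));cv2.line(im,*[tuple(int(v) for v in np.round(k)) for k in q],col,1)
E
python3 - <<'E'
from fit import *
o,c,t,s=pickle.load(open("w2.pkl","rb"))
D=pickle.load(open("d0.pkl","rb"))
st=lambda p,P:place(*p,P)
S=[([70,-78,23],[70,5,23]),([84,-78,23],[84,5,23]),([95,-78,14],[95,12,14]),([0,-80,14],[94,-80,14]),([-30,60,23],[10,60,23]),([0,74,23],[60,74,23])]
p0=[554,-206,-.167]
ps,e=edgefit(c,st,S,p0);print("wrist stage",ps,e,"corner",place(*ps,[70,60,14]))
T=[([70,-70,23],[70,55,23]),([84,-70,23],[84,70,23]),([95,-70,14],[95,75,14]),([-50,60,23],[65,60,23]),([-70,74,23],[80,74,23]),([-90,80,14],[90,80,14]),([0,-80,14],[90,-80,14])]
pt,e=edgefit(D["top"],st,T,p0,win=4);print("top stage",pt,e,"corner",place(*pt,[70,60,14]))
M=R.from_rotvec(o["orientation"]).as_matrix();tcp=o["position"]
def sq(p,P): # square in tool: x_tool=-X, y=Y, z=14.7-Z ; p=(ox,oy,dth) square pose relative to tool
    q=place(*p,P);return np.c_[-q[:,0],q[:,1],14.7-q[:,2]]@M.T+tcp
Q=[([-86,2,8],[-86,30,8]),([-86,2,8],[-30,2,8]),([-86,30,8],[20,30,8]),([16,-70,8],[16,-35,8]),([44,-70,8],[16,-70,8])]
pq,e=edgefit(c,sq,Q,[0,0,0]);print("square in tool",pq,e,"heading tool", np.arctan2(-M[1,0],-M[0,0]))
for n in(23,):
  q=D["top"];print("objective",tri([q],[(388,277)],42)[0])
im=c["pixels"].copy();draw(im,c,lambda P:st(ps,P),S,(0,255,0));draw(im,c,lambda P:st(pt,P),S,(255,0,255));draw(im,c,lambda P:sq(pq,P),Q,(0,255,255))
cv2.imwrite("pics/w2o.png",cv2.resize(im[:380,150:450],None,fx=1.57,fy=1.57)[:,:,::-1])
E
```

```text
wrist stage [ 5.57164059e+02 -2.02666677e+02 -1.67734675e-01] [0.23, 0.24, 0.14, 0.7, 0.42, 2.88] corner [[ 636.19859844 -155.19519449   14.        ]]
top stage [ 5.58069802e+02 -2.02664181e+02 -1.79320192e-01] [0.25, 2.09, 0.71, 0.16, 1.63, 1.21, 0.19] corner [[ 637.6490063  -156.11152058   14.        ]]
square in tool [ 0.66456416 -0.81962993  0.00537969] [0.43, 0.63, 1.11, 0.36, 1.26] heading tool -0.1706111464807345
objective [ 479.75929699 -252.83329391]
```

View pics/w2o.png

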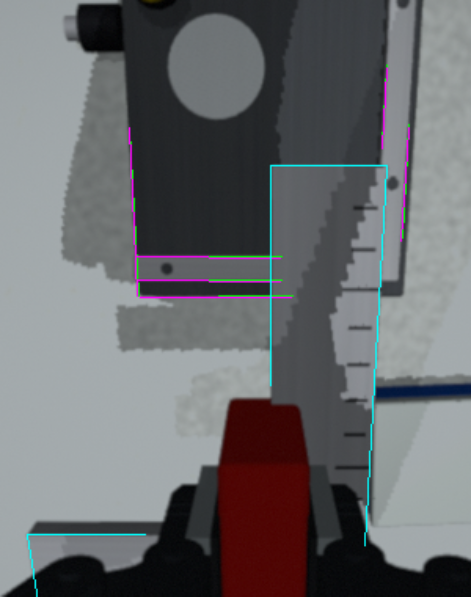

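Emit:
servo_tool:
  plan:
    - [0.8, 0.182, 0, 0, 0, 0]
    - [0.8, 0.182, 0, 0, 0, 0]
    - [0.8, 0.182, 0, 0, 0, 0]
    - [0.8, 0.182, 0, 0, 0, 0]
    - [0.8, 0.182, 0, 0, 0, 0]

```text
time: 8.13
position: [573.3, -184.0, 224.7]
orientation: [-0.261, -3.131, -0.001]
ft_force: [0.2, 0.4, -3.6]
opening: 0.223
grasp_force: 59.6
```

Emit:
servo_tool:
  plan:
    - [0, 0, 0.8, 0, 0, 0]
    - [0, 0, 0.9, 0, 0, 0]
    - [0, 0, 0.9, 0, 0, 0]
    - [0, 0, 0.9, 0, 0, 0]
    - [0, 0, 0.9, 0, 0, 0]

```text
time: 8.55
position: [574.3, -184.2, 114.1]
orientation: [0.261, 3.13, 0.002]
ft_force: [-0.3, 0.7, -3.5]
opening: 0.221
grasp_force: 59.5
```

Emit:
servo_tool:
  plan:
    - [0, 0, 0.9, 0, 0, 0]
    - [0, 0, 0.8, 0, 0, 0]
    - [0, 0, 0.6, 0, 0, 0]
    - [0, 0, 0, 0, 0, 0]
    - [0, 0, 0, 0, 0, 0]

```text
time: 8.97
position: [573.9, -184.7, 57.2]
orientation: [-0.262, -3.129, -0.001]
ft_force: [0.1, -0.0, -2.6]
opening: 0.225
grasp_force: 59.4
```

```bash
python3 view.py w3
cat > rel.py <<'E'
from fit import *
import sys
o,c,t,s=pickle.load(open(sys.argv[1]+".pkl","rb"))
M=R.from_rotvec(o["orientation"]).as_matrix();tcp=o["position"]
a=np.arctan2(-M[1,0],-M[0,0]);zs=[14.7]
print("heading",a,"tilt",np.arccos(-M[2,2]))
q=(M@np.array([-(44.7),29.2,14.7])+tcp);print("square corner by kinematics",q)
Rm=np.array([[np.cos(-.172),-np.sin(-.172)],[np.sin(-.172),np.cos(-.172)]])
print("gap to corner, stage axes",(np.array([636.8,-155.5])-q[:2])@Rm)
E
python3 rel.py w3
```

```text
8.9667 [ 573.88095819 -184.69758746   57.18331046] [-2.62427729e-01 -3.12939452e+00 -6.29711592e-04] [ 0.07573978 -0.02750722 -2.55993244] [-0.27  0.45  0.64  1.8  -0.31  1.    1.89]
heading -0.16732621034626177 tilt 0.001278424915932507
square corner by kinematics [ 622.80250524 -163.34266638   42.43646065]
gap to corner, stage axes [12.44865648 10.1226591 ]
```

View pics/w3.png

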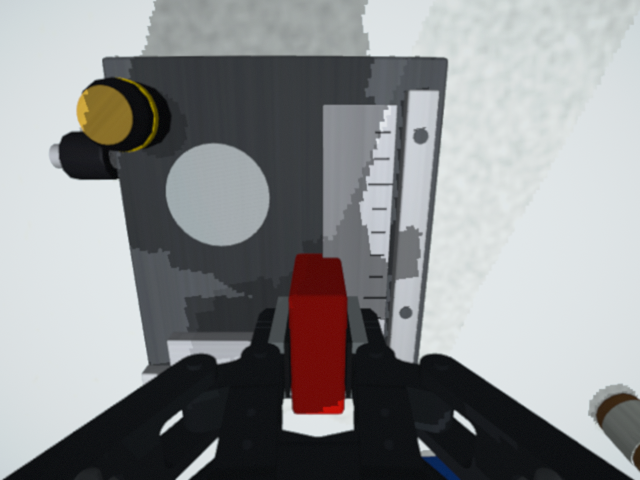

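The square hangs over the plate inside the fences: the side fence runs from (408,90) to (390,330), the square's outer edge is at column ~396, and the objective at (110,115) is clear. I'll refit the stage from here.

Run:
```python
from fit import *
o,c,t,s=pickle.load(open("w3.pkl","rb"))
st=lambda p,P:place(*p,P)
S=[([-75,60,23],[-20,60,23]),([-75,74,23],[20,74,23]),([-95,-60,14],[-95,75,14]),([-90,80,14],[10,80,14]),([0,-80,14],[60,-80,14])]
ps,e=edgefit(c,st,S,[557.5,-202.7,-.17]);print("stage",ps,e,"corner",place(*ps,[70,60,14]))
M=R.from_rotvec(o["orientation"]).as_matrix();tcp=o["position"]
def sq(p,P):
    q=place(*p,P);return np.c_[-q[:,0],q[:,1],14.7-q[:,2]]@M.T+tcp
Q=[([-86,2,8],[-86,30,8]),([-86,2,8],[-30,2,8]),([-86,30,8],[20,30,8]),([16,-70,8],[16,-35,8])]
pq,e=edgefit(c,sq,Q,[.7,-.8,0.005]);print("square in tool",pq,e)
q=sq(pq,[[44,30,0]])[0];print(q,(place(*ps,[70,60,14])[0]-q)[:2]@np.array([[np.cos(ps[2]),-np.sin(ps[2])],[np.sin(ps[2]),np.cos(ps[2])]]))
```

```text
stage [ 5.57445819e+02 -2.03300699e+02 -1.67975965e-01] [0.69, 0.31, 0.29, 0.97, 0.4] corner [[ 636.49181078 -155.84828823   14.        ]]
square in tool [ 0.64167271 -0.59861672  0.00679043] [0.15, 0.18, 0.48, 0.34]
[ 622.62631125 -162.80636358   42.4369366 ] [12.50704434  9.17827498]
```

Emit:
servo_tool:
  plan:
    - [0, 0, 0.4, 0, 0, 0]
    - [0, 0, 0.3, 0, 0, 0]
    - [0, 0, 0.2, 0, 0, 0]
    - [0, 0, 0.1, 0, 0, 0]
    - [0, 0, 0, 0, 0, 0]

```text
time: 9.53
position: [573.6, -185.7, 31.3]
orientation: [-0.265, -3.129, 0.0]
ft_force: [0.4, -0.4, -3.6]
opening: 0.224
grasp_force: 59.7
```

Emit:
servo_tool:
  plan:
    - [0, 0, 0.04, 0, 0, 0.004]
    - [0, 0, 0.03, 0, 0, 0]
    - [0, 0, 0.02, 0, 0, 0]
    - [0, 0, 0, 0, 0, 0]
    - [0, 0, 0, 0, 0, 0]

```text
time: 9.95
position: [574.3, -185.9, 30.2]
orientation: [0.274, 3.129, -0.0]
ft_force: [0.3, -1.1, -3.8]
opening: 0.222
grasp_force: 59.7
```

Emit:
servo_tool:
  plan:
    - [0, 0, 0.02, 0, 0, 0]
    - [0, 0, 0, 0, 0, 0]
    - [0, 0, 0, 0, 0, 0]

```text
time: 10.2
position: [574.2, -185.8, 29.6]
orientation: [0.274, 3.13, 0.0]
ft_force: [0.2, -0.3, -2.8]
opening: 0.227
grasp_force: 59.7
```

Emit:
servo_tool:
  plan:
    - [0, 0, 0.02, 0, 0, 0]
    - [0, 0, 0.02, 0, 0, 0]
    - [0, 0, 0, 0, 0, 0]
    - [0, 0, 0, 0, 0, 0]

```text
time: 10.53
position: [574.3, -185.9, 28.8]
orientation: [0.274, 3.129, 0.0]
ft_force: [-1.0, -0.0, 1.7]
opening: 0.222
grasp_force: 60.1
```

Emit:
servo_tool:
  plan:
    - [0, 0, 0.02, 0, 0, 0]
    - [0, 0, 0, 0, 0, 0]
    - [0, 0, 0, 0, 0, 0]

```text
time: 10.78
position: [574.3, -185.8, 28.8]
orientation: [0.274, 3.129, 0.001]
ft_force: [-4.3, 0.8, 7.2]
opening: 0.225
grasp_force: 61.1
```

Contact with the plate (about 10 N). I'll ease off a little and slide toward the corner, stopping about 2 mm short.

Emit:
servo_tool:
  plan:
    - [-0.08, 0.06, -0.01, 0, 0, 0]
    - [-0.08, 0.07, 0, 0, 0, 0]
    - [-0.08, 0.07, 0, 0, 0, 0]
    - [-0.08, 0.07, 0, 0, 0, 0]
    - [-0.06, 0.05, 0, 0, 0, 0]

```text
time: 11.2
position: [585.3, -180.2, 28.8]
orientation: [0.275, 3.129, -0.001]
ft_force: [-3.3, -2.9, 5.8]
opening: 0.222
grasp_force: 60.9
```

Emit:
servo_tool:
  plan:
    - [0, 0, 0, 0, 0, 0]
    - [0, 0, 0, 0, 0, 0]
    - [0, 0, 0, 0, 0, 0]

```text
time: 11.45
position: [585.6, -180.0, 28.8]
orientation: [0.274, 3.128, -0.001]
ft_force: [-0.5, -2.1, 5.1]
opening: 0.226
grasp_force: 60.8
```

Emit:
servo_tool:
  plan:
    - [0, 0.03, 0, 0, 0, 0]
    - [0, 0.03, 0, 0, 0, 0]
    - [0, 0.02, 0, 0, 0, 0]
    - [0, 0, 0, 0, 0, 0]
    - [0, 0, 0, 0, 0, 0]

```text
time: 11.87
position: [585.9, -178.3, 28.8]
orientation: [0.274, 3.128, -0.001]
ft_force: [-1.0, -3.5, 5.4]
opening: 0.223
grasp_force: 60.8
```

Emit:
servo_tool:
  plan:
    - [0, 0.02, 0, 0, 0, 0]
    - [0, 0, 0, 0, 0, 0]
    - [0, 0, 0, 0, 0, 0]

```text
time: 12.12
position: [586.0, -177.8, 28.8]
orientation: [0.275, 3.128, -0.001]
ft_force: [0.2, -4.3, 6.4]
opening: 0.224
grasp_force: 60.9
```

Emit:
servo_tool:
  plan:
    - [0, 0.02, 0, 0, 0, 0]
    - [0, 0, 0, 0, 0, 0]
    - [0, 0, 0, 0, 0, 0]

```text
time: 12.37
position: [586.0, -177.4, 28.8]
orientation: [0.275, 3.128, -0.001]
ft_force: [-0.3, -4.1, 5.0]
opening: 0.224
grasp_force: 60.9
```

Emit:
servo_tool:
  plan:
    - [0, 0.02, 0, 0, 0, 0]
    - [0, 0, 0, 0, 0, 0]
    - [0, 0, 0, 0, 0, 0]

```text
time: 12.62
position: [586.0, -177.2, 28.8]
orientation: [0.275, 3.128, -0.002]
ft_force: [0.1, -5.1, 5.0]
opening: 0.221
grasp_force: 60.8
```

Emit:
servo_tool:
  plan:
    - [0, 0.02, 0, 0, 0, 0]
    - [0, 0, 0, 0, 0, 0]
    - [0, 0, 0, 0, 0, 0]

```text
time: 12.87
position: [586.0, -177.2, 28.8]
orientation: [0.275, 3.128, -0.003]
ft_force: [-0.0, -6.3, 4.0]
opening: 0.226
grasp_force: 60.7
```

Emit:
servo_tool:
  plan:
    - [0, 0.02, 0, 0, 0, 0]
    - [0, 0, 0, 0, 0, 0]
    - [0, 0, 0, 0, 0, 0]

```text
time: 13.12
position: [586.0, -177.2, 28.8]
orientation: [0.276, 3.128, -0.004]
ft_force: [0.1, -7.6, 5.0]
opening: 0.221
grasp_force: 60.7
```

The side fence is touched (y stops at -177.2 while the force rises). Now I'll creep toward the end fence.

Emit:
servo_tool:
  plan:
    - [-0.02, 0, 0, 0, 0, 0]
    - [-0.02, 0, 0, 0, 0, 0]
    - [0, 0, 0, 0, 0, 0]
    - [0, 0, 0, 0, 0, 0]

```text
time: 13.45
position: [586.0, -177.2, 28.8]
orientation: [-0.276, -3.129, 0.003]
ft_force: [-5.9, -7.0, 10.5]
opening: 0.223
grasp_force: 61.3
```

Emit:
servo_tool:
  plan:
    - [-0.02, 0, 0, 0, 0, 0]
    - [0, 0, 0, 0, 0, 0]
    - [0, 0, 0, 0, 0, 0]

```text
time: 13.7
position: [586.0, -177.2, 28.8]
orientation: [-0.276, -3.128, 0.002]
ft_force: [-7.1, -5.3, 11.9]
opening: 0.226
grasp_force: 61.6
```

Emit:
servo_tool:
  plan:
    - [-0.02, 0, 0, 0, 0, 0]
    - [0, 0, 0, 0, 0, 0]
    - [0, 0, 0, 0, 0, 0]

```text
time: 13.95
position: [586.0, -177.2, 28.8]
orientation: [-0.276, -3.127, 0.002]
ft_force: [-11.6, -4.2, 14.0]
opening: 0.223
grasp_force: 61.9
```

Emit:
servo_tool:
  plan:
    - [-0.02, 0, 0, 0, 0, 0]
    - [0, 0, 0, 0, 0, 0]
    - [0, 0, 0, 0, 0, 0]

```text
time: 14.2
position: [586.3, -177.2, 28.8]
orientation: [-0.276, -3.127, 0.001]
ft_force: [-12.4, -3.3, 15.3]
opening: 0.223
grasp_force: 62.2
```

Emit:
servo_tool:
  plan:
    - [0, 0, -0.02, 0, 0, 0]
    - [0, 0, 0, 0, 0, 0]
    - [0, 0, 0, 0, 0, 0]

```text
time: 14.45
position: [586.3, -177.2, 28.8]
orientation: [-0.276, -3.127, 0.002]
ft_force: [-8.5, -5.5, 10.1]
opening: 0.222
grasp_force: 61.5
```

Emit:
servo_tool:
  plan:
    - [-0.01, 0.02, -0.02, 0, 0, 0]
    - [0, 0, 0, 0, 0, 0]
    - [0, 0, 0, 0, 0, 0]

```text
time: 14.7
position: [586.3, -177.2, 28.9]
orientation: [-0.277, -3.126, 0.003]
ft_force: [-8.8, -7.6, 5.4]
opening: 0.228
grasp_force: 61.0
```

Emit:
servo_tool:
  plan:
    - [-0.01, 0.02, 0, 0, 0, 0]
    - [0, 0, 0, 0, 0, 0]
    - [0, 0, 0, 0, 0, 0]

```text
time: 14.95
position: [586.3, -177.2, 28.9]
orientation: [-0.277, -3.126, 0.004]
ft_force: [-9.5, -8.6, 6.5]
opening: 0.221
grasp_force: 61.1
```

Emit:
servo_tool:
  plan:
    - [-0.03, 0.01, -0.01, 0, 0, 0]
    - [-0.03, 0.02, 0, 0, 0, 0]
    - [0, 0, 0, 0, 0, 0]
    - [0, 0, 0, 0, 0, 0]

```text
time: 15.28
position: [587.3, -177.3, 28.9]
orientation: [-0.278, -3.125, 0.005]
ft_force: [-11.2, -9.0, 6.4]
opening: 0.22
grasp_force: 61.1
```

```bash
python3 view.py w4; python3 rel.py w4
python3 - <<'E'
from fit import *
o,c,t,s=pickle.load(open("w4.pkl","rb"));print(o["ft_force"],o["ft_torque"])
st=lambda p,P:place(*p,P)
S=[([-75,74,23],[20,74,23]),([-95,-50,14],[-95,75,14]),([-90,80,14],[10,80,14]),([20,-80,14],[60,-80,14])]
ps,e=edgefit(c,st,S,[557.4,-203.3,-.168]);print("stage",ps,e,"corner",place(*ps,[70,60,14]))
sq=lambda p,P:place(*p,P)
def sqw(p,P):
    P=np.array(P,float);P[:,2]+=14;return place(*p,P)
Q=[([-86,2,8],[-86,30,8]),([-86,2,8],[-30,2,8]),([16,-70,8],[16,-35,8])]
R0=np.array([[np.cos(ps[2]),-np.sin(ps[2])],[np.sin(ps[2]),np.cos(ps[2])]])
pq,e=edgefit(c,sqw,Q,[*(np.array(ps[:2])+R0@[26,30]),ps[2]],win=5);print("square",pq,e)
q=sqw(pq,[[44,30,0]])[0];print("gap",(place(*ps,[70,60,14])[0]-q)[:2]@R0,"yaw",pq[2]-ps[2])
im=t["pixels"][200:300,325:425];im2=c["pixels"][60:420,90:470]
a=cv2.resize(im,(400,400),interpolation=2);b=cv2.resize(im2,(400,379))
cv2.imwrite("pics/w4c.png",np.hstack([a[:379],b])[:,:,::-1])
E
```

```text
15.2833 [ 587.28718314 -177.26202558   28.94990819] [-0.27753255 -3.12454674  0.00452289] [-11.20959334  -9.04446979   6.37531814] [-0.27  0.51  0.62  1.78 -0.35  0.97  1.89]
heading -0.17718896621920838 tilt 0.005549291916262304
square corner by kinematics [ 636.36014306 -156.43423467   13.95431783]
gap to corner, stage axes [0.27346937 0.99573242]
[-11.20959334  -9.04446979   6.37531814] [-1.91136433  2.33011701  0.28864557]
stage [ 5.57617733e+02 -2.03486907e+02 -1.66020478e-01] [0.32, 0.51, 0.67, 0.51] corner [[ 636.57078068 -155.88001431   14.        ]]
square [ 5.87834947e+02 -1.78044598e+02 -1.64711887e-01] [0.2, 0.27, 0.15]
gap [ 0.4421284  -0.14369812] yaw 0.00130859037808706
```

View pics/w4c.png

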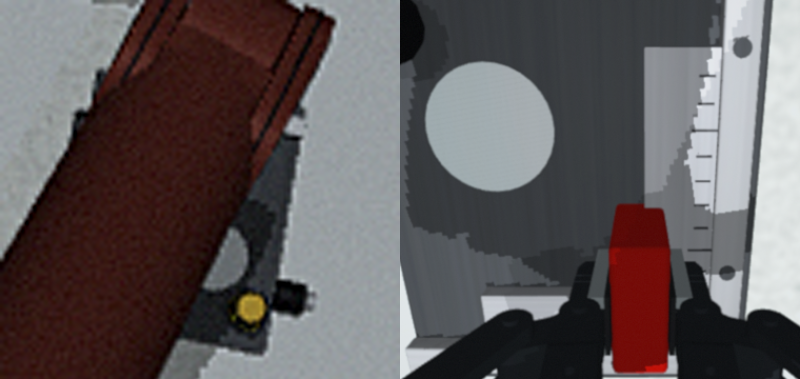

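Vision gives a gap of about 0.4 mm in x and zero in y, with yaw matching. The last step slid 1 mm in x, so I'll keep creeping in x until there is a firm stop.

Emit:
servo_tool:
  plan:
    - [-0.02, 0, 0, 0, 0, 0]
    - [0, 0, 0, 0, 0, 0]
    - [0, 0, 0, 0, 0, 0]

```text
time: 15.68
position: [587.6, -177.4, 29.0]
orientation: [-0.278, -3.124, 0.004]
ft_force: [-12.1, -8.9, 6.7]
opening: 0.221
grasp_force: 61.3
```

Emit:
servo_tool:
  plan:
    - [-0.02, 0, 0, 0, 0, 0]
    - [0, 0, 0, 0, 0, 0]
    - [0, 0, 0, 0, 0, 0]

```text
time: 15.93
position: [587.6, -177.4, 28.9]
orientation: [-0.278, -3.123, 0.004]
ft_force: [-14.8, -8.3, 9.4]
opening: 0.224
grasp_force: 61.5
```

Emit:
servo_tool:
  plan:
    - [-0.02, 0, 0, 0, 0, 0]
    - [0, 0, 0, 0, 0, 0]
    - [0, 0, 0, 0, 0, 0]

```text
time: 16.18
position: [587.6, -177.4, 28.9]
orientation: [-0.278, -3.122, 0.003]
ft_force: [-17.0, -7.8, 11.9]
opening: 0.223
grasp_force: 61.9
```

Emit:
servo_tool:
  plan:
    - [0, 0.01, -0.02, 0, 0, 0]
    - [-0.02, 0.01, -0.01, 0, 0, 0]
    - [-0.01, 0.01, 0, 0, 0, 0]
    - [0, 0, 0, 0, 0, 0]
    - [0, 0, 0, 0, 0, 0]

```text
time: 16.6
position: [587.6, -177.3, 29.0]
orientation: [-0.278, -3.121, 0.005]
ft_force: [-17.5, -9.7, 7.6]
opening: 0.223
grasp_force: 61.3
```

Emit:
servo_tool:
  plan:
    - [-0.02, 0.02, -0.01, 0, 0, 0]
    - [0, 0, 0, 0, 0, 0]
    - [0, 0, 0, 0, 0, 0]
    - [0, 0, 0, 0, 0, 0]

```text
time: 16.93
position: [587.6, -177.3, 29.0]
orientation: [-0.279, -3.12, 0.005]
ft_force: [-20.2, -11.1, 6.3]
opening: 0.225
grasp_force: 61.2
```

```bash
python3 view.py w5
python3 - <<'E'
from fit import *
from cell import *
o,c,t,s=pickle.load(open("w5.pkl","rb"));print(o["ft_force"],o["ft_torque"])
st=lambda p,P:place(*p,P)
S=[([-75,74,23],[20,74,23]),([-95,-50,14],[-95,75,14]),([-90,80,14],[10,80,14]),([20,-80,14],[60,-80,14])]
ps,e=edgefit(c,st,S,[557.4,-203.3,-.168]);print("stage",ps,e)
def sqw(p,P):
    P=np.array(P,float);P[:,2]+=14;return place(*p,P)
Q=[([-86,2,8],[-86,30,8]),([-86,2,8],[-30,2,8]),([16,-70,8],[16,-35,8])]
R0=np.array([[np.cos(ps[2]),-np.sin(ps[2])],[np.sin(ps[2]),np.cos(ps[2])]])
pq,e=edgefit(c,sqw,Q,[*(np.array(ps[:2])+R0@[26,30]),ps[2]],win=5);print("square",pq,e)
q=sqw(pq,[[44,30,0]])[0];g=(place(*ps,[70,60,14])[0]-q)[:2]@R0;y=pq[2]-ps[2];print("gap",g,"yaw",y)
if np.abs(g).max()<1.2 and abs(y)<.012: print(job_done())
E
```

```text
16.9333 [ 587.6155473  -177.30601377   29.01348985] [-0.27889482 -3.11985766  0.005202  ] [-20.21043456 -11.10612132   6.2678322 ] [-0.27  0.51  0.62  1.78 -0.35  0.97  1.88]
[-20.21043456 -11.10612132   6.2678322 ] [-2.33972962  3.55431006  0.37316484]
stage [ 5.57569197e+02 -2.03482612e+02 -1.65927346e-01] [0.36, 0.41, 0.66, 0.51]
square [ 5.88156803e+02 -1.78012156e+02 -1.64200817e-01] [0.22, 0.35, 0.58]
gap [ 0.09123654 -0.24862004] yaw 0.001726529431313184
the job is handed in; nothing more can be done
None
```

I handed the job in with the square flat in the fence corner, still gripped and pushed at roughly 18 N toward the end fence and 14 N toward the side fence. The last camera check showed under 0.3 mm from the fence corner and 0.002 rad off in yaw, but no verdict came back.

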